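# Load the benchtop parts washer

## Robot

A 6-joint arm with a two-finger parallel gripper is mounted at the origin on the work surface. World frame = base frame: x ahead of the robot, y to its left, z up, the work surface at z = 0. Lengths are in m, angles in rad, forces in N, time in s.
With the tool pointing down it reaches from about 0.425 to 0.95 m from the base axis. Payload 3.5 kg.
Tool frame: the origin (TCP) lies on the centre line of the jaws, within the pads' length; the fingertips stand 8 mm ahead of it and the grasp point (between the pads) lies 11 mm behind it; z points along the fingers, y is the line along which they close (so a half turn about z gives the same grasp; the last joint's range is limited). The gripper opens to 85 mm and grips with 20 to 120 N. Pads are 22 mm wide; open, the fingers measure 114 mm over their backs; the gripper's body (76 mm by 85 mm) begins 54 mm behind the grasp point. The pads swing forward as they close: fully open they stand 13 mm farther back than shut.
Start: joints at [-0.15, 0.286, 1.577, -0, 1.279, -0.15], TCP at [0.675, 0, 0.239] pointing down, gripper open.
Joint ranges: [-2.77, 2.77], [-0.9, 2.22], [0.21, 2.48], [-1.53, 4.67], [0.24, 2.81], [-2.84, 2.84]. Speed limits (rad/s): [2.79, 2.79, 3.14, 3.14, 3.14, 3.14].

## Interface

Orientations are given as a unit quaternion [x, y, z, w].
In Python, from plant import ctrl gives the robot as it stands. The module is installed in compiled form; this text tells all that it offers.
- The arm moves only by the tool send_rows, never from a script. Its argument "steps" is a list of rows, each a list of 5 numbers: the shift along the tool's x, y, z in m, then the turn about the tool's z in degrees, then the opening, from -1 (shut) to 1 (fully open). A call has 1 to 12 rows; each row is the pose to reach, as a shift and turn from the pose commanded when the call began, along the tool's axes at that moment; what a row does not reach only later rows make up. A row lasts 1/10 s, in which the tool goes at most 50 mm and 8.59 degrees, less where a joint would pass 70% of its speed; a pose out of reach is approached as far as the arm can. A call with a gripper value outside its range is refused whole. The fingers move at their own pace and stop on an object; "squeeze" is the grip in N (left out, the last holds). Time passes only in rows, so rows that repeat a pose let the fingers close. It gives the time, the measured TCP pose, the force, the opening and the grip force at its end, in the units of the state.
- ctrl.get_state(): the state, without advancing time (a new reading comes with each control period).
- ctrl.read_camera(name): name is "scene" or "side" or "wrist"; returns the picture (400x640x3 uint8, red, green, blue); there is no depth.
- ctrl.calibration(name): a dict with "intrinsics" (3x3 intrinsics, pixels), "extrinsics" (4x4, takes a point from world to camera coordinates); the wrist camera has in their place "tool_from_camera" (4x4, takes a point from camera to tool coordinates, whose origin is the TCP and whose axes are the flange's). Camera axes: x right, y up, looking along -z (the intrinsics and any distortion apply to the point x, -y, -z); pixel columns grow to the right and rows downward; lengths in m; the calibration is good to about 2 mm. A picture is of the moment at which its call begins: read the wrist's pose just before it. calibration takes no time and is no camera call.
- ctrl.sign_off(): hands the job in; it is judged then, once.
The state is a dict: "time": time; "qpos": joint angles; "dq": joint speeds; "joint_efforts": joint torques, N m; "eef_pos": TCP position; "tcp_rot": TCP orientation; "contact_force": force on the tool from outside, world axes, zero at the start; "wrist_torque": the same for the moment, N m; "opening": opening from 0.0 (shut) to 1.0 (fully open); "finger_force": force on a finger pad.
Only numpy, scipy, OpenCV 4.12 (cv2) and the standard library are available. Lean on these libraries where they do the work, as an engineer would, in place of code of your own. Each camera call takes 0.05 s, during which the arm holds its last target. There are 200 camera calls.

## Task

Load the benchtop parts washer: raise its lid until the stay catches and holds it up by itself, and swing the folding crank handle upright and push it down until it latches. Then crank the tray all the way up, set every steel machine part that lies on the bench into it, and only then crank the tray all the way down again. Last, pull the handle up out of its latch and fold it flat again; leave the lid standing open on its stay and do not disturb the other things on the bench.

Things in the scene. Friction and masses are not known exactly. Their poses are not given: they have to be found in the camera images.
- lid_hinge (a point): fixed point on the hinge line of the washer's lid, at mid-width. The washer is a green open tank 220 mm deep (x), 240 mm wide (y), 100 mm high, standing flat on the bench, turned by a small yaw. The axes of this point are the washer's axes: x away from the robot, y to the left (along the hinge line), z up. Tank: x from -215 to +5 mm, y from -120 to +120 mm, rim at z = 0. Its handwheel stands on a pedestal at its left (+y)
- lid (a joint): lid angle in rad, 0 shut, opens upward and away from the robot about the hinge line, stop at 1.50. It falls shut by gravity (about 2 N lifts it at the bar) unless the stay holds it. Once it has been raised past about 1.46, the stay has caught, and the lid let down again comes to rest at about 1.33; it then leans over the rear 60 mm of the tank, its bar 345 mm above the bench
- lid_bar (a point): middle of the lid's handle: a round steel bar 12 mm thick, 100 mm long, parallel to the hinge line, 250 mm from it and level with it (4 mm higher) when shut; it is carried by two arms at its ends 35 mm in front of the lid's front edge, so fingers can go down on both sides of it at any lid angle
- stay_foot (a point): foot of the lid's stay, a thin steel strut on the right (-y) side of the tank, hinged on the lid; its foot slides along a rail on the tank's side by its own weight and drops 5 mm into a notch when the lid is nearly upright. No need to touch it
- wheel_axis (a point): fixed point on the vertical axis of the black handwheel (164 mm across), at the height of the folded handle's centre line; the wheel's upper face is 26 mm below it. Axes as for lid_hinge. A steel post with a slot stands fixed on the axis (10 mm above this point, 18 mm long); the folded handle's tip lies in the slot and so locks the wheel
- wheel (a joint): turn of the handwheel in rad, clockwise seen from above is positive, 0 = tray down, 12.57 (two turns) = tray up, stops at both ends; friction takes about 2.5 N at the handle and it stays where it is left
- fold (a joint): fold angle of the crank handle in rad: 0 lying flat, pointing from the rim to the wheel's centre; 1.571 upright (stop). Pivot: at the height of wheel_axis, 68 mm from the axis; with the wheel at 0 the pivot is on the robot's side (towards -x of wheel_axis). The handle can only be laid flat when it is drawn out (latch 0) and the wheel is at 0 (within about 0.15)
- latch (a joint): how far the handle is pushed along its own axis towards (past) its pivot, in m: 0 drawn out, 0.010 fully pushed in. It moves stiffly (about 5 N either way). Pushed in while upright, the handle's square foot sits in a socket of the wheel and the handle cannot fold; it must be pulled out (up) again before folding
- handle (a point): middle of the handle's wooden grip, a freely spinning cylinder 18 mm thick, 36 mm long; this point is 40 mm from the pivot when drawn out (30 mm when pushed in). Its own x axis points along the handle from the pivot to the tip; the tip (12 mm thick) ends 35 mm beyond this point. Beside the folded grip there is free room down to the wheel's face, 26 mm below the handle's axis
- tray (a joint): height of the tray above its lowest position in m, 0 to 0.060, driven by the wheel
- tray_floor (a point): centre of the upper face of the tray's floor; axes as for lid_hinge. The aluminium tray inside the tank measures 188 mm (x) by 208 mm (y) inside, with walls 18 mm high; raised, its floor is 80 mm above the bench, lowered 20 mm
- pulley_mid (a point): steel stepped pulley, upright, half-way up: 40 mm across its lower 12 mm, 32 mm across above, 34 mm high (absent in some runs)
- chuck_mid (a point): dark steel chuck body, upright, half-way up: 36 mm across, 42 mm high, tapering above 30 mm (absent in some runs)
- jaw_mid (a point): steel vise jaw block, at its centre: 44 mm along its x, 22 mm along its y, 32 mm high (absent in some runs)
- flange_mid (a point): steel bearing flange, half-way up: disc 42 mm across and 8 mm high below, hub 28 mm across above, 32 mm high in all (absent in some runs)
- clampfoot_mid (a point): dark steel L-shaped clamp foot, half-way up its full height of 40 mm: base 40 mm along its x, 26 mm along its y, 18 mm high; its upright is 20 mm along x, centred 10 mm to the -x side, and as wide as the base (absent in some runs)
- glue: bystander: yellow glue bottle, 56 mm across, 150 mm high, origin under its middle; leave alone
- cork_block: bystander: cork sanding block 110 x 60 x 35 mm, origin under its middle; leave alone
- offcut: bystander: wooden offcut 160 x 70 x 30 mm, origin under its middle; leave alone

How it is judged:
On the way, in this order (a step that is already met when the one before it is completed fails the run):
1. the lid stands open on its stay, let go, and the crank handle is upright and latched (value of joint lid above 1.2 rad and velocity of joint lid between -0.1 and 0.1 rad/s and contact force between the fingers and lid below 0.1 N and value of joint fold above 1.4 rad and value of joint latch above 0.007 m), for 0.3 s.
2. the tray is cranked all the way up (value of joint tray above 0.056 m), for 0.2 s.
3. every part is in the raised tray (x of pulley_mid in the frame of tray_floor between -0.098 and 0.098 m and y of pulley_mid in the frame of tray_floor between -0.108 and 0.108 m and z of pulley_mid in the frame of tray_floor between 0 and 0.06 m and x of chuck_mid in the frame of tray_floor between -0.098 and 0.098 m and y of chuck_mid in the frame of tray_floor between -0.108 and 0.108 m and z of chuck_mid in the frame of tray_floor between 0 and 0.06 m and x of jaw_mid in the frame of tray_floor between -0.098 and 0.098 m and y of jaw_mid in the frame of tray_floor between -0.108 and 0.108 m and z of jaw_mid in the frame of tray_floor between 0 and 0.06 m and x of flange_mid in the frame of tray_floor between -0.098 and 0.098 m and y of flange_mid in the frame of tray_floor between -0.108 and 0.108 m and z of flange_mid in the frame of tray_floor between 0 and 0.06 m and x of clampfoot_mid in the frame of tray_floor between -0.098 and 0.098 m and y of clampfoot_mid in the frame of tray_floor between -0.108 and 0.108 m and z of clampfoot_mid in the frame of tray_floor between 0 and 0.06 m and value of joint tray above 0.05 m), for 0.2 s.
4. the tray is cranked all the way down (value of joint tray below 0.003 m), for 0.2 s.
At the end, for the whole second after the job is handed in: the lid stands open above 1.2 rad on its stay, unaided; all parts rest in the tray; the tray is within 3 mm of its lowest position; the crank handle is folded flat within 0.15 rad (value of joint lid above 1.2 rad and velocity of joint lid between -0.1 and 0.1 rad/s and x of pulley_mid in the frame of tray_floor between -0.098 and 0.098 m and y of pulley_mid in the frame of tray_floor between -0.108 and 0.108 m and z of pulley_mid in the frame of tray_floor between 0 and 0.06 m and x of chuck_mid in the frame of tray_floor between -0.098 and 0.098 m and y of chuck_mid in the frame of tray_floor between -0.108 and 0.108 m and z of chuck_mid in the frame of tray_floor between 0 and 0.06 m and x of jaw_mid in the frame of tray_floor between -0.098 and 0.098 m and y of jaw_mid in the frame of tray_floor between -0.108 and 0.108 m and z of jaw_mid in the frame of tray_floor between 0 and 0.06 m and x of flange_mid in the frame of tray_floor between -0.098 and 0.098 m and y of flange_mid in the frame of tray_floor between -0.108 and 0.108 m and z of flange_mid in the frame of tray_floor between 0 and 0.06 m and x of clampfoot_mid in the frame of tray_floor between -0.098 and 0.098 m and y of clampfoot_mid in the frame of tray_floor between -0.108 and 0.108 m and z of clampfoot_mid in the frame of tray_floor between 0 and 0.06 m and value of joint tray below 0.003 m and value of joint fold below 0.15 rad and linear speed of each of pulley, chuck, jaw, flange, clampfoot below 0.02 m/s); the robot touches nothing.
It fails at once if the glue bottle is pushed more than 30 mm or tipped (distance of glue from where it was at the start of the episode above 0.03 m or angle between glue's own z axis and vertical above 0.5 rad).
It fails at once if the cork block is pushed more than 30 mm or tipped (distance of cork_block from where it was at the start of the episode above 0.03 m or angle between cork_block's own z axis and vertical above 0.5 rad).
It fails at once if the wooden offcut is pushed more than 30 mm or tipped (distance of offcut from where it was at the start of the episode above 0.03 m or angle between offcut's own z axis and vertical above 0.5 rad).
Of pulley, chuck, jaw, flange, clampfoot only 2 to 4 are there at a start; the rules pass over those that are not, and their reading is None.
At some moment in a run one of pulley, chuck, jaw, flange, clampfoot may be knocked a few centimetres aside while the robot is not near it.
Once in a run the grip may slacken for a moment while it holds something.
It also fails if it takes over 210 s, if anything falls off the work surface, if the arm or the gripper's body presses on something with over 40 N, if the wrist force passes 120 N, or if a joint passes its speed limit or range.

## Working session

There is one attempt and no reset: what is moved stays moved. The work goes in short steps, Python scripts to look and compute and a tool call to move; the robot and the scene stay as the last step left them, time stands still between calls to the robot, and variables do not carry over. Pictures are saved under pics/ and viewed, at most 14 in all, crops included, and the job is handed in when it is done.

Besides the shell and the picture viewer there is one more tool, called after "Call:" in YAML: its name, and indented under it one key for each argument. send_rows: Moves the arm, as the interface text tells. Its arguments: {"type":"object","properties":{"steps":{"type":"array","items":{"type":"array","items":{"type":"number"}}},"squeeze":{"type":"number"}},"required":["steps"]}

```bash
mkdir -p pics; python3 - <<'E'
from plant import ctrl
import cv2,numpy as np
np.set_printoptions(precision=4,suppress=True)
print(ctrl.get_state())
for n in ("scene","side","wrist"):
    im=ctrl.read_camera(n); cv2.imwrite(f"pics/{n}0.png",im[:,:,::-1]); c=ctrl.calibration(n); print(n,c)
E
```

```text
{'time': 0.0, 'qpos': array([-0.15  ,  0.2872,  1.5782, -0.    ,  1.2786, -0.15  ]), 'dq': array([ 0.    ,  0.0001,  0.0006,  0.0004,  0.0017, -0.0001]), 'joint_efforts': array([ -0.0002, -40.5981, -29.2628,  -0.0002,   0.0058,   0.    ]), 'eef_pos': array([0.6744, 0.0001, 0.2379]), 'tcp_rot': array([ 0.7071,  0.7071, -0.0007, -0.001 ]), 'contact_force': array([-0.7064,  0.3859,  0.2168]), 'wrist_torque': array([0.0274, 0.0373, 0.0271]), 'finger_force': 0.0, 'opening': 0.999245703516841}
scene {'intrinsics': array([[361.0363,   0.    , 324.3872],
       [  0.    , 361.0363, 208.7553],
       [  0.    ,   0.    ,   1.    ]]), 'extrinsics': array([[-0.6819,  0.7313,  0.0109,  0.4152],
       [-0.4914, -0.4691,  0.7338,  0.1473],
       [ 0.5418,  0.4951,  0.6793, -1.542 ],
       [ 0.    ,  0.    ,  0.    ,  1.    ]])}
side {'intrinsics': array([[364.3518,   0.    , 324.6667],
       [  0.    , 364.3518, 196.8633],
       [  0.    ,   0.    ,   1.    ]]), 'extrinsics': array([[ 0.9761, -0.2174, -0.007 , -0.5166],
       [ 0.1333,  0.5725,  0.809 , -0.127 ],
       [-0.1718, -0.7906,  0.5878, -1.1979],
       [ 0.    ,  0.    ,  0.    ,  1.    ]])}
wrist {'intrinsics': array([[288.6127,   0.    , 320.1439],
       [  0.    , 288.6127, 202.0439],
       [  0.    ,   0.    ,   1.    ]]), 'tool_from_camera': array([[ 0.0002,  0.9625,  0.2714,  0.0679],
       [ 1.    , -0.0002, -0.0002,  0.0002],
       [-0.0001,  0.2714, -0.9625, -0.1363],
       [ 0.    ,  0.    ,  0.    ,  1.    ]])}
```

View pics.

View pics/scene0.png

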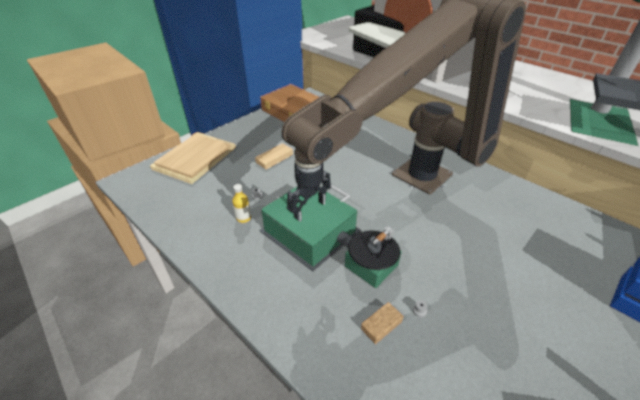

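View pics/side0.png

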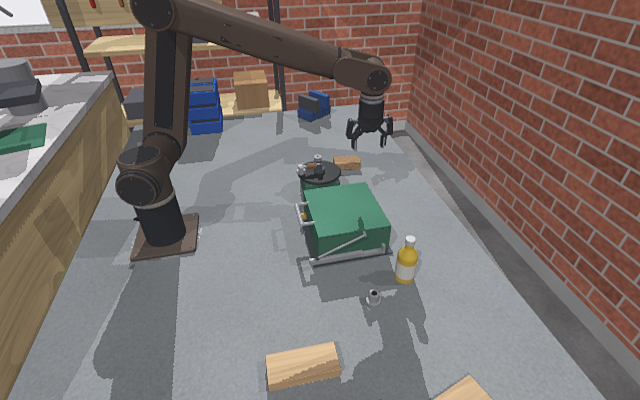

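View pics/wrist0.png

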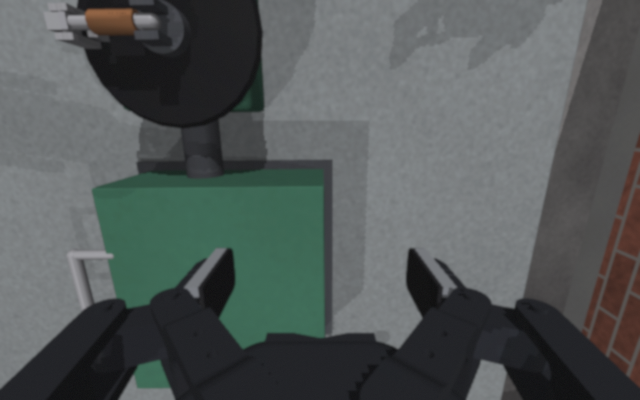

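```bash
cat > h.py <<'E'
from plant import ctrl
import cv2,numpy as np,json
from scipy.spatial.transform import Rotation as R
np.set_printoptions(precision=4,suppress=True)
def wpose(s):
    T=np.eye(4);T[:3,:3]=R.from_quat(s["tcp_rot"]).as_matrix();T[:3,3]=s["eef_pos"];return T
def cam(n,s=None):
    c=ctrl.calibration(n);K=c["intrinsics"]
    W=(wpose(s or ctrl.get_state())@c["tool_from_camera"]) if n=="wrist" else np.linalg.inv(c["extrinsics"])
    return K,W
def ray(px,K,W):
    d=np.array([(px[0]-K[0,2])/K[0,0],-(px[1]-K[1,2])/K[1,1],-1.]);return W[:3,3],W[:3,:3]@d
def onz(px,z,C):
    o,d=ray(px,*C);return o+d*(z-o[2])/d[2]
def proj(p,C):
    K,W=C;q=np.linalg.inv(W)@np.r_[p,1.];return np.array([K[0,2]+K[0,0]*q[0]/-q[2],K[1,2]-K[1,1]*q[1]/-q[2]])
def tri(rays):
    A=np.zeros((3,3));b=np.zeros(3)
    for o,d in rays:
        d=d/np.linalg.norm(d);P=np.eye(3)-np.outer(d,d);A+=P;b+=P@o
    p=np.linalg.solve(A,b);return p,[np.linalg.norm(np.cross(p-o,d/np.linalg.norm(d))) for o,d in rays]
def snap(n,f,crop=None,k=1):
    s=ctrl.get_state();im=ctrl.read_camera(n)[:,:,::-1].copy();cv2.imwrite(f"pics/{f}_raw.png",im)
    if crop: x0,y0,x1,y1=crop;im=cv2.resize(im[y0:y1,x0:x1],None,fx=k,fy=k,interpolation=cv2.INTER_CUBIC)
    cv2.imwrite(f"pics/{f}.png",im);return cam(n,s),s
E
python3 - <<'E'
from h import *
C={n:cam(n) for n in("scene","side","wrist")}
print("wrist lid left-rear",onz((325,186),.104,C["wrist"]),"left-front",onz((96,188),.104,C["wrist"]),"right edge low",onz((325,330),.104,C["wrist"]))
print("bar end", onz((72,255),.104,C["wrist"]))
print("scene bar",onz((349,198),.104,C["scene"]),onz((330,188),.104,C["scene"]))
for z in (0,.02): print("cork part",onz((421,312),z,C["scene"]),"glue part side",onz((374,299),z,C["side"]),"scene",onz((258,191),z,C["scene"]))
S=cv2.imread("pics/scene0.png");D=cv2.imread("pics/side0.png")
a=cv2.resize(S[170:350,200:470],None,fx=2.9,fy=2.9,interpolation=cv2.INTER_CUBIC)
cv2.imwrite("pics/s_z.png",a)
b=cv2.resize(D[140:330,250:450],None,fx=3,fy=3,interpolation=cv2.INTER_CUBIC);cv2.imwrite("pics/d_z.png",b)
E
```

```text
wrist lid left-rear [0.6792 0.0078 0.104 ] left-front [0.4589 0.0056 0.104 ] right edge low [ 0.68   -0.1562  0.104 ]
bar end [ 0.4193 -0.065   0.104 ]
scene bar [ 0.4281 -0.0521  0.104 ] [ 0.4335 -0.1373  0.104 ]
cork part [0.5751 0.3546 0.    ] glue part side [ 0.5779 -0.3951  0.    ] scene [ 0.5526 -0.4168 -0.    ]
cork part [0.5883 0.3583 0.02  ] glue part side [ 0.5713 -0.4098  0.02  ] scene [ 0.5662 -0.3966  0.02  ]
```

View pics/s_z.png

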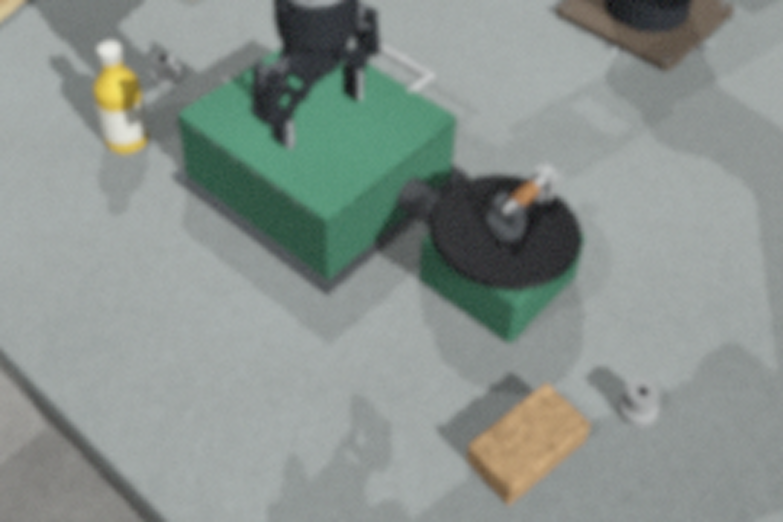

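View pics/d_z.png

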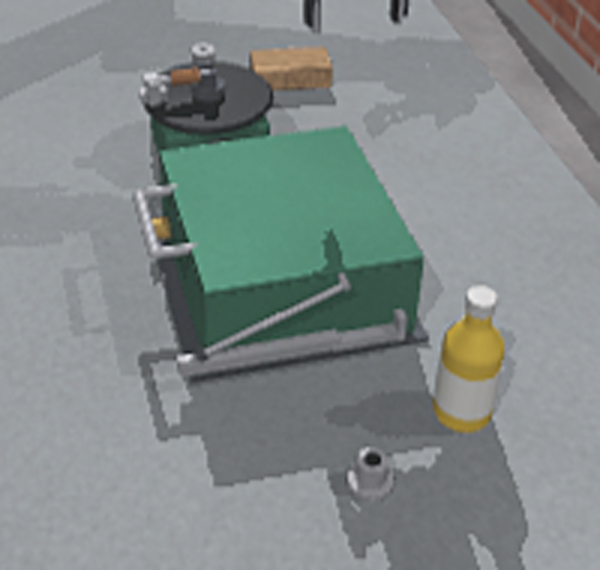

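```bash
python3 - <<'E'
from h import *
C={n:cam(n) for n in("scene","side","wrist")}
pr=[]
for n,box in (("scene",(365,225,400,255)),("side",(298,155,325,175)),("wrist",(70,5,145,40))):
    im=cv2.imread(f"pics/{n}0.png");x0,y0,x1,y1=box
    hsv=cv2.cvtColor(im[y0:y1,x0:x1],cv2.COLOR_BGR2HSV)
    m=cv2.inRange(hsv,(3,90,40),(20,255,255));ys,xs=np.nonzero(m);p=(xs.mean()+x0,ys.mean()+y0);print(n,p,m.sum()/255);pr.append((n,p))
print("grip",tri([ray(p,*C[n]) for n,p in pr]))
print("wheel",tri([ray((374.1,250),*C["scene"]),ray((319.2,172),*C["side"])]))
for z in(.0,.09,.1,.12): print(z,onz(pr[2][1],z,C["wrist"]),"post",onz((165,30),z,C["wrist"]),"pivot",onz((56,20),z,C["wrist"]))
# cork part top: scene crop(643,392), side crop (203,52)
print("corkpart top",tri([ray((200+643/2.9,170+388/2.9),*C["scene"]),ray((250+203/3,140+49/3),*C["side"])]))
print("glue part top",tri([ray((250+373/3,140+459/3),*C["side"]),ray((200+164/2.9,170+58/2.9),*C["scene"])]))
print("glue part disc",onz((250+370/3,140+482/3),.008,C["side"]))
print("cork corners", [onz((200+x/2.9,170+y/2.9),.035,C["scene"]) for x,y in((548,385),(590,430),(510,480),(468,450))])
print("glue",onz((250+466/3,140+410/3),0.0,C["side"]))
E
```

```text
scene (np.float64(380.8085106382979), np.float64(236.2340425531915)) 47.0
side (np.float64(311.1463414634146), np.float64(165.0731707317073)) 41.0
wrist (np.float64(110.4954881050041), np.float64(20.446267432321577)) 1219.0
grip (array([0.5099, 0.1435, 0.1162]), [np.float64(0.0007653744922112799), np.float64(0.0018897002367519158), np.float64(0.0011314159520411276)])
wheel (array([0.5408, 0.146 , 0.0796]), [np.float64(0.0006657575874802381), np.float64(0.0006657575874803285)])
0.0 [0.4339 0.1786 0.    ] post [0.495  0.1688 0.    ] pivot [0.3715 0.1791 0.    ]
0.09 [0.4918 0.152  0.09  ] post [0.5383 0.1446 0.09  ] pivot [0.4444 0.1524 0.09  ]
0.1 [0.4983 0.1491 0.1   ] post [0.5431 0.1419 0.1   ] pivot [0.4525 0.1494 0.1   ]
0.12 [0.5111 0.1432 0.12  ] post [0.5527 0.1365 0.12  ] pivot [0.4687 0.1435 0.12  ]
corkpart top (array([0.5741, 0.3469, 0.0317]), [np.float64(0.002326280562454988), np.float64(0.0023262805624550244)])
glue part top (array([ 0.574, -0.397,  0.029]), [np.float64(0.0018259884417813448), np.float64(0.0018259884417814272)])
glue part disc [ 0.5718 -0.4058  0.008 ]
cork corners [array([0.6357, 0.278 , 0.035 ]), array([0.6486, 0.3361, 0.035 ]), array([0.7421, 0.3113, 0.035 ]), array([0.7451, 0.2644, 0.035 ])]
glue [ 0.6912 -0.3401  0.    ]
```

Call:
send_rows:
  steps:
    - [-0.015,-0.03,0,0,-0.39]
    - [-0.03,-0.06,0,0,-0.39]
    - [-0.05,-0.1,0,0,-0.39]
    - [-0.07,-0.14,0,0,-0.39]
    - [-0.085,-0.18,0.01,0,-0.39]
    - [-0.1,-0.22,0.02,0,-0.39]
    - [-0.11,-0.24,0.03,0,-0.39]
    - [-0.115,-0.249,0.04,0,-0.39]
    - [-0.115,-0.249,0.04,0,-0.39]
    - [-0.115,-0.249,0.04,0,-0.39]
  squeeze: 40

```text
time: 1.15
eef_pos: [0.4267, -0.115, 0.1995]
tcp_rot: [0.707, 0.707, 0.0, 0.0]
contact_force: [0.8, 0.3, -0.0]
opening: 0.306
finger_force: 0.0
```

```bash
python3 - <<'E'
from h import *
C,s=snap("wrist","bar1");print(s["time"],s["eef_pos"],s["opening"],s["tcp_rot"])
E
```

```text
1.15 [ 0.4267 -0.115   0.1995] 0.3055919395630413 [0.7072 0.7071 0.0003 0.0001]
```

View pics/bar1.png

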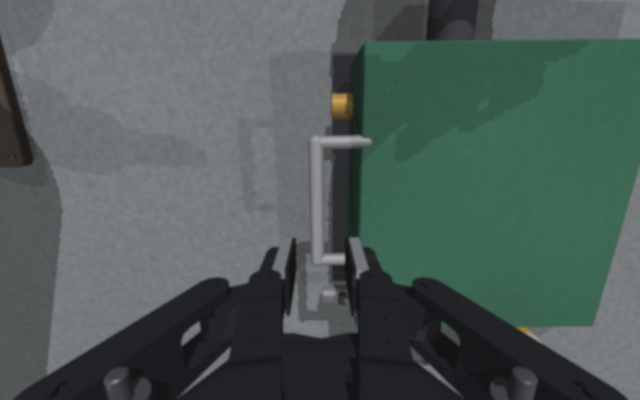

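```bash
python3 - <<'E'
from h import *
C=cam("wrist")
for p in((315,142),(319,260),(366,42),(350,325),(640,42),(595,326)): print(p,onz(p,.104,C))
print("proj guess", proj(np.array([.425,-.115,.104]),C))
E
```

```text
(315, 142) [ 0.4234 -0.0633  0.104 ]
(319, 260) [ 0.4265 -0.1659  0.104 ]
(366, 42) [0.4605 0.0077 0.104 ]
(350, 325) [ 0.4559 -0.234   0.104 ]
(640, 42) [0.6588 0.0079 0.104 ]
(595, 326) [ 0.6893 -0.2352  0.104 ]
proj guess [317.2151 204.8358]
```

Call:
send_rows:
  steps:
    - [0,-0.0015,0.03,0,-0.39]
    - [0,-0.0015,0.06,0,-0.39]
    - [0,-0.0015,0.09,0,-0.39]
    - [0,-0.0015,0.106,0,-0.39]
    - [0,-0.0015,0.106,0,-0.39]
    - [0,-0.0015,0.106,0,-1]
    - [0,-0.0015,0.106,0,-1]
    - [0,-0.0015,0.106,0,-1]
    - [0,-0.0015,0.106,0,-1]
  squeeze: 40

```text
time: 2.1
eef_pos: [0.4236, -0.1148, 0.0937]
tcp_rot: [0.707, 0.708, -0.001, -0.001]
contact_force: [-5.1, 0.1, -0.9]
opening: 0.125
finger_force: 38.9
```

Call:
send_rows:
  steps:
    - [0,0.0005,-0.012,0,-1]
    - [0,0.0024,-0.031,0,-1]
    - [0,0.0072,-0.0555,0,-1]
    - [0,0.0143,-0.0795,0,-1]
    - [0,0.0238,-0.1025,0,-1]
    - [0,0.0356,-0.1245,0,-1]
    - [0,0.0495,-0.1453,0,-1]
    - [0,0.0654,-0.1646,0,-1]
    - [0,0.0831,-0.1822,0,-1]
    - [0,0.1025,-0.198,0,-1]
    - [0,0.1234,-0.2115,0,-1]
    - [0,0.1456,-0.2232,0,-1]

```text
time: 3.3
eef_pos: [0.5707, -0.1137, 0.3225]
tcp_rot: [0.707, 0.707, 0.001, 0.001]
contact_force: [-3.1, 2.8, 3.0]
opening: 0.121
finger_force: 39.4
```

Call:
send_rows:
  steps:
    - [0,0.0185,-0.0076,0,-1]
    - [0,0.0375,-0.0137,0,-1]
    - [0,0.057,-0.0183,0,-1]
    - [0,0.0718,-0.0207,0,-1]
    - [0,0.0818,-0.0218,0,-1]
    - [0,0.087,-0.0222,0,-1]
    - [0,0.087,-0.0222,0,-1]
    - [0,0.087,-0.0222,0,-1]
    - [0,0.087,-0.0222,0,-1]

```text
time: 4.2
eef_pos: [0.6583, -0.113, 0.3429]
tcp_rot: [0.707, 0.708, 0.003, 0.001]
contact_force: [-1.5, 5.8, 5.0]
opening: 0.121
finger_force: 42.0
```

Call:
send_rows:
  steps:
    - [0,0.003,0,0,-1]
    - [0,0.005,0,0,-1]
    - [0,0.005,0,0,-1]

```text
time: 4.5
eef_pos: [0.6599, -0.113, 0.343]
tcp_rot: [0.707, 0.708, -0.001, -0.003]
contact_force: [-11.5, 6.1, 7.4]
opening: 0.122
finger_force: 42.4
```

Call:
send_rows:
  steps:
    - [0,-0.01,0,0,-1]
    - [0,-0.02,0.001,0,-1]
    - [0,-0.03,0.003,0,-1]
    - [0,-0.038,0.004,0,-1]
    - [0,-0.042,0.005,0,-1]
    - [0,-0.042,0.005,0,-1]

```text
time: 5.1
eef_pos: [0.6211, -0.1135, 0.3375]
tcp_rot: [0.707, 0.707, 0.003, 0.002]
contact_force: [0.0, 6.5, 5.7]
opening: 0.12
finger_force: 42.3
```

Call:
send_rows:
  steps:
    - [0,0,0,0,-0.45]
    - [0,0,0,0,-0.45]
    - [0,0,-0.02,0,-0.45]
    - [0,0,-0.06,0,-0.45]
    - [0,0,-0.08,0,-0.45]

```text
time: 5.6
eef_pos: [0.6205, -0.1158, 0.4167]
tcp_rot: [0.707, 0.707, 0.0, 0.002]
contact_force: [0.7, -0.3, 0.3]
opening: 0.278
finger_force: 0.0
```

```bash
python3 - <<'E'
from h import *
snap("side","side2",(230,40,460,240),3)
E
```

```text
(no output)
```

View pics/side2.png

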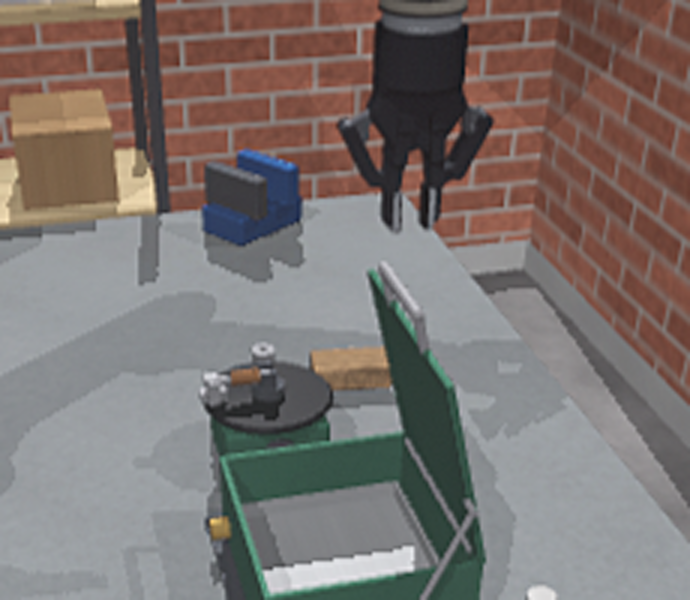

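Call:
send_rows:
  steps:
    - [0.02,-0.02,0,8.2,-0.2]
    - [0.05,-0.04,0,16.4,-0.2]
    - [0.08,-0.06,0,24.6,-0.2]
    - [0.115,-0.08,0,32.8,-0.2]
    - [0.15,-0.1,0.02,41,-0.2]
    - [0.185,-0.11,0.05,49,-0.2]
    - [0.22,-0.1115,0.09,57,-0.2]
    - [0.245,-0.1115,0.13,65,-0.2]
    - [0.26,-0.1115,0.17,73,-0.2]
    - [0.26,-0.1115,0.2,81,-0.2]
    - [0.26,-0.1115,0.2,90,-0.2]
    - [0.26,-0.1115,0.2,90,-0.2]

```text
time: 6.85
eef_pos: [0.5073, 0.1448, 0.211]
tcp_rot: [1.0, -0.0, -0.002, 0.0]
contact_force: [-0.4, 0.2, 0.6]
opening: 0.402
finger_force: 0.0
```

```bash
python3 - <<'E'
from h import *
C,s=snap("wrist","w3");print(s["time"],s["eef_pos"],s["opening"],s["tcp_rot"],s["qpos"])
E
```

```text
6.85 [0.5073 0.1448 0.211 ] 0.4019708222570756 [ 1.     -0.0001 -0.0022  0.0005] [ 0.0858 -0.012   1.9618 -0.0006  1.1962  1.6569]
```

View pics/w3.png

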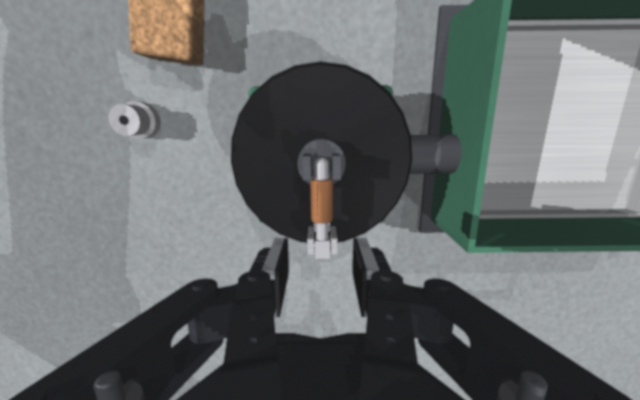

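```bash
python3 - <<'E'
from h import *
C=cam("wrist")
im=cv2.imread("pics/w3.png")
for z in(.108,.104): print("grip",onz((321,200),z,C))
L,Rr,T,B=[onz(p,.081,C) for p in((232,154),(411,154),(321,63),(321,243))]
print("wheel",L,Rr,T,B,(L+Rr)/2,(T+B)/2,"diam",L[1]-Rr[1],T[0]-B[0])
print("part top",onz((125,119),.034,C),onz((125,119),.032,C),"base",onz((140,119),.006,C))
print("tray corners tank rim", [onz(p,.1,C) for p in((512,0),(470,250))])
E
```

```text
grip [0.511 0.143 0.108]
grip [0.5099 0.143  0.104 ]
wheel [0.5473 0.225  0.081 ] [0.5477 0.0602 0.081 ] [0.6241 0.1433 0.081 ] [0.4587 0.1428 0.081 ] [0.5475 0.1426 0.081 ] [0.5414 0.143  0.081 ] diam 0.16482803239998894 0.16538969495155004
part top [0.5781 0.3483 0.034 ] [0.5781 0.3496 0.032 ] base [0.5782 0.3494 0.006 ]
tray corners tank rim [array([0.6642, 0.0007, 0.1   ]), array([0.4603, 0.0027, 0.1   ])]
```

Call:
send_rows:
  steps:
    - [0.0045,0.0018,0.03,0,-0.25]
    - [0.0045,0.0018,0.06,0,-0.25]
    - [0.0045,0.0018,0.09,0,-0.25]
    - [0.0045,0.0018,0.105,0,-0.25]
    - [0.0045,0.0018,0.113,0,-0.25]
    - [0.0045,0.0018,0.113,0,-0.25]
    - [0.0045,0.0018,0.113,0,-1]
    - [0.0045,0.0018,0.113,0,-1]
    - [0.0045,0.0018,0.113,0,-1]
    - [0.0045,0.0018,0.113,0,-1]
  squeeze: 25

```text
time: 7.9
eef_pos: [0.5143, 0.1434, 0.1022]
tcp_rot: [1.0, 0.0, 0.002, -0.0]
contact_force: [0.8, 0.4, 2.3]
opening: 0.199
finger_force: 25.2
```

Call:
send_rows:
  steps:
    - [-0.0005,0,-0.006,0,-1]
    - [-0.0018,0,-0.0118,0,-1]
    - [-0.004,0,-0.0175,0,-1]
    - [-0.007,0,-0.0226,0,-1]
    - [-0.011,0,-0.0275,0,-1]
    - [-0.0151,0,-0.0313,0,-1]
    - [-0.02,0,-0.035,0,-1]
    - [-0.0255,0,-0.0373,0,-1]
    - [-0.031,0,-0.039,0,-1]
    - [-0.037,0,-0.04,0,-1]
    - [-0.042,0,-0.04,0,-1]
    - [-0.042,0,-0.04,0,-1]

```text
time: 9.1
eef_pos: [0.4729, 0.1432, 0.1436]
tcp_rot: [1.0, 0.0, 0.003, -0.0]
contact_force: [4.9, -0.3, 2.2]
opening: 0.202
finger_force: 24.4
```

Call:
send_rows:
  steps:
    - [0,0,0,0,-1]
    - [0,0,0.003,0,-1]
    - [0,0,0.006,0,-1]
    - [0,0,0.009,0,-1]
    - [0,0,0.012,0,-1]
    - [0,0,0.012,0,-1]
  squeeze: 60

```text
time: 9.7
eef_pos: [0.4758, 0.1433, 0.1373]
tcp_rot: [1.0, 0.0, 0.005, 0.0]
contact_force: [-2.2, -1.7, 28.0]
opening: 0.186
finger_force: 59.0
```

```bash
python3 - <<'E'
from h import *
snap("side","side4",(270,110,360,200),6)
E
```

```text
(no output)
```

View pics/side4.png

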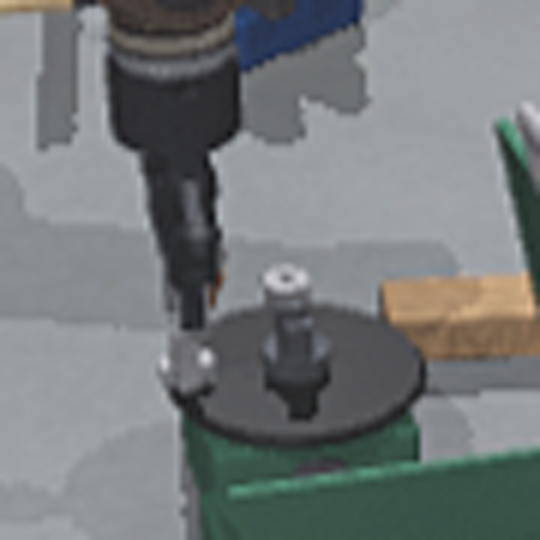

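Call:
send_rows:
  steps:
    - [0,0,-0.006,0,-1]
    - [0,0,-0.012,0,-1]
    - [0,0,-0.012,0,-1]
    - [-0.004,0,-0.012,0,-1]
    - [-0.004,0,-0.012,0,-1]
  squeeze: 22

```text
time: 10.25
eef_pos: [0.4704, 0.1433, 0.1429]
tcp_rot: [1.0, -0.0, 0.005, -0.0]
contact_force: [10.3, 0.7, -0.3]
opening: 0.189
finger_force: 54.0
```

```bash
python3 - <<'E'
from h import *
s=ctrl.get_state();print(s["wrist_torque"],s["contact_force"],s["eef_pos"])
E
```

```text
[ 0.1927 -1.8658 -0.0118] [10.3488  0.7338 -0.2986] [0.4704 0.1433 0.1429]
```

Call:
send_rows:
  steps:
    - [-0.004,0,0,0,-1]
    - [-0.004,0,0,0,-1]

```text
time: 10.45
eef_pos: [0.4657, 0.1433, 0.1425]
tcp_rot: [1.0, -0.0, 0.004, -0.0]
contact_force: [9.2, 0.5, 1.1]
opening: 0.185
finger_force: 44.0
```

Call:
send_rows:
  steps:
    - [0,0,0,0,-1]
    - [0,0,0,0,-1]
    - [-0.002,0,0,0,-1]
    - [-0.002,0,0,0,-1]
    - [-0.002,0,0,0,-1]

```text
time: 10.95
eef_pos: [0.4643, 0.1431, 0.1425]
tcp_rot: [1.0, -0.0, 0.005, -0.0]
contact_force: [10.3, 0.6, -2.1]
opening: 0.192
finger_force: 39.4
```

```bash
python3 - <<'E'
from h import *
snap("side","side5",(280,130,340,190),6)
a=cv2.imread("pics/side5.png")
snap("scene","sc5",(345,195,405,255),6)
b=cv2.imread("pics/sc5.png")
cv2.imwrite("pics/m5.png",np.hstack([a,b]))
E
```

```text
(no output)
```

View pics/m5.png

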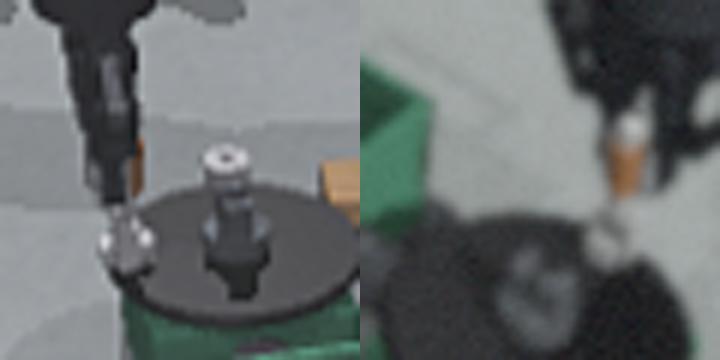

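Call:
send_rows:
  steps:
    - [0,0,0,0,-0.3]
    - [0,0,0,0,-0.3]
    - [0.006,0,0,0,-0.3]
    - [0.012,0,0,0,-0.3]
    - [0.012,0,0,0,-0.3]
    - [0.012,0,0,0,-1]
    - [0.012,0,0,0,-1]
    - [0.012,0,0,0,-1]
  squeeze: 50

```text
time: 11.85
eef_pos: [0.473, 0.1432, 0.1406]
tcp_rot: [1.0, 0.0, 0.0, 0.0]
contact_force: [1.3, 0.4, -0.5]
opening: 0.192
finger_force: 48.7
```

```bash
python3 - <<'E'
from h import *
s=ctrl.get_state();print(s["contact_force"],s["eef_pos"],s["opening"])
snap("side","side6",(280,130,340,190),6)
a=cv2.imread("pics/side6.png")
snap("scene","sc6",(345,195,405,255),6)
b=cv2.imread("pics/sc6.png")
hsv=cv2.cvtColor(b,cv2.COLOR_BGR2HSV);m=cv2.inRange(hsv,(3,90,40),(20,255,255));ys,xs=np.nonzero(m);p=(xs.mean()/6+345,ys.mean()/6+195)
C=cam("scene");print(p,[onz(p,z,C) for z in(.138,.148)], np.ptp(xs)/6,np.ptp(ys)/6)
for z in (.138,.148): print(proj(np.array([.475,.143,z]),C))
cv2.imwrite("pics/m6.png",np.hstack([a,b]))
E
```

```text
[ 1.2764  0.4068 -0.5038] [0.473  0.1432 0.1406] 0.19244643950898926
(np.float64(388.06624179219773), np.float64(222.83294708381615)) [array([0.4652, 0.1363, 0.138 ]), array([0.4743, 0.1412, 0.148 ])] 4.166666666666667 8.0
[387.9941 225.5019]
[388.4174 223.2245]
```

Call:
send_rows:
  steps:
    - [0,0,0.003,0,-1]
    - [0,0,0.006,0,-1]
    - [0,0,0.009,0,-1]
    - [0,0,0.011,0,-1]
    - [0,0,0.011,0,-1]
    - [0,0,0.011,0,-1]
  squeeze: 80

```text
time: 12.55
eef_pos: [0.4727, 0.1433, 0.131]
tcp_rot: [1.0, 0.0, -0.001, 0.0]
contact_force: [-5.6, -1.2, 10.4]
opening: 0.188
finger_force: 78.7
```

Call:
send_rows:
  steps:
    - [0,0,0.003,0,-1]
    - [0,0,0.005,0,-1]
    - [0,0,0.005,0,-1]

```text
time: 12.85
eef_pos: [0.4733, 0.1434, 0.1305]
tcp_rot: [1.0, 0.0, -0.002, 0.0]
contact_force: [-16.1, -2.2, 30.9]
opening: 0.192
finger_force: 80.8
```

Call:
send_rows:
  steps:
    - [0,0,-0.004,0,-1]
    - [0.0006,-0.0089,-0.004,0,-1]
    - [0.0023,-0.0176,-0.004,0,-1]
    - [0.0091,-0.034,-0.004,0,-1]
    - [0.0199,-0.0481,-0.004,0,-1]
    - [0.034,-0.0589,-0.004,0,-1]
    - [0.0504,-0.0657,-0.004,0,-1]
    - [0.068,-0.068,-0.004,0,-1]
    - [0.068,-0.068,-0.004,0,-1]
  squeeze: 40

```text
time: 13.75
eef_pos: [0.546, 0.2116, 0.1312]
tcp_rot: [1.0, 0.0, 0.006, -0.0]
contact_force: [2.1, -0.3, 7.6]
opening: 0.189
finger_force: 77.7
```

Call:
send_rows:
  steps:
    - [0.0176,0.0023,0,0,-1]
    - [0.034,0.0091,0,0,-1]
    - [0.0481,0.0199,0,0,-1]
    - [0.0589,0.034,0,0,-1]
    - [0.0657,0.0504,0,0,-1]
    - [0.068,0.068,0,0,-1]
    - [0.0657,0.0856,0,0,-1]
    - [0.0589,0.102,0,0,-1]
    - [0.0481,0.1161,0,0,-1]
    - [0.034,0.1269,0,0,-1]
    - [0.0176,0.1337,0,0,-1]
    - [0,0.136,0,0,-1]
  squeeze: 40

```text
time: 14.95
eef_pos: [0.544, 0.0758, 0.1312]
tcp_rot: [1.0, -0.001, 0.006, -0.001]
contact_force: [3.1, 4.1, 7.0]
opening: 0.187
finger_force: 77.8
```

Call:
send_rows:
  steps:
    - [-0.0176,-0.0023,0,0,-1]
    - [-0.034,-0.0091,0,0,-1]
    - [-0.0481,-0.0199,0,0,-1]
    - [-0.0589,-0.034,0,0,-1]
    - [-0.0657,-0.0504,0,0,-1]
    - [-0.068,-0.068,0,0,-1]
    - [-0.0657,-0.0856,0,0,-1]
    - [-0.0589,-0.102,0,0,-1]
    - [-0.0481,-0.1161,0,0,-1]
    - [-0.034,-0.1269,0,0,-1]
    - [-0.0176,-0.1337,0,0,-1]
    - [0,-0.136,0,0,-1]

```text
time: 16.15
eef_pos: [0.5432, 0.212, 0.1311]
tcp_rot: [1.0, 0.001, 0.003, -0.0]
contact_force: [-3.1, -6.1, 10.6]
opening: 0.186
finger_force: 78.5
```

```bash
python3 - <<'E'
from h import *
snap("side","side7",(230,60,430,260),3)
E
```

```text
(no output)
```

View pics/side7.png

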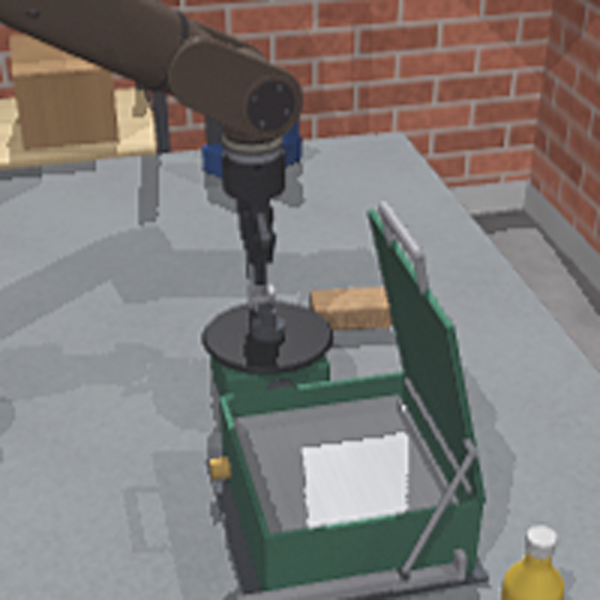

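Call:
send_rows:
  steps:
    - [0.0176,0.0023,0,0,-1]
    - [0.034,0.0091,0,0,-1]
    - [0.0481,0.0199,0,0,-1]
    - [0.0589,0.034,0,0,-1]
    - [0.0657,0.0504,0,0,-1]
    - [0.068,0.068,0,0,-1]
    - [0.0657,0.0856,0,0,-1]
    - [0.0589,0.102,0,0,-1]
    - [0.0481,0.1161,0,0,-1]
    - [0.034,0.1269,0,0,-1]
    - [0.0176,0.1337,0,0,-1]
    - [0,0.136,0,0,-1]

```text
time: 17.4
eef_pos: [0.5439, 0.0758, 0.1311]
tcp_rot: [1.0, -0.001, 0.006, -0.001]
contact_force: [2.1, 3.8, 6.6]
opening: 0.186
finger_force: 77.8
```

Call:
send_rows:
  steps:
    - [-0.0176,-0.0023,0,0,-1]
    - [-0.034,-0.0091,0,0,-1]
    - [-0.0481,-0.0199,0,0,-1]
    - [-0.0589,-0.034,0,0,-1]
    - [-0.0657,-0.0504,0,0,-1]
    - [-0.068,-0.064,0,0,-1]
    - [-0.068,-0.07,0,0,-1]
    - [-0.068,-0.072,0,0,-1]
    - [-0.068,-0.072,0,0,-1]

```text
time: 18.3
eef_pos: [0.4727, 0.144, 0.1309]
tcp_rot: [1.0, 0.002, -0.001, 0.005]
contact_force: [-7.0, -12.5, 17.4]
opening: 0.189
finger_force: 79.2
```

Call:
send_rows:
  steps:
    - [0,0.004,0,0,-1]
    - [0,0.004,0,0,-0.3]
    - [0,0.004,0,0,-0.3]
    - [0,0.004,-0.03,0,-0.3]
    - [0,0.004,-0.07,0,-0.3]
    - [0.02,-0.03,-0.08,0,0.3]
    - [0.05,-0.07,-0.08,0,0.3]
    - [0.07,-0.11,-0.08,0,0.3]
    - [0.085,-0.15,-0.08,0,0.3]
    - [0.095,-0.185,-0.06,0,0.3]
    - [0.1,-0.2,-0.05,0,0.3]
    - [0.1,-0.2,-0.05,0,0.3]
  squeeze: 40

```text
time: 19.5
eef_pos: [0.5714, 0.3487, 0.1744]
tcp_rot: [1.0, 0.001, -0.003, 0.001]
contact_force: [-0.7, -0.4, -0.4]
opening: 0.649
finger_force: 0.0
```

```bash
python3 - <<'E'
from h import *
C,s=snap("wrist","w8");print(s["time"],s["eef_pos"],s["opening"],s["tcp_rot"])
E
```

```text
19.5 [0.5714 0.3487 0.1744] 0.649170710584045 [ 1.      0.0013 -0.0028  0.0009]
```

View pics/w8.png

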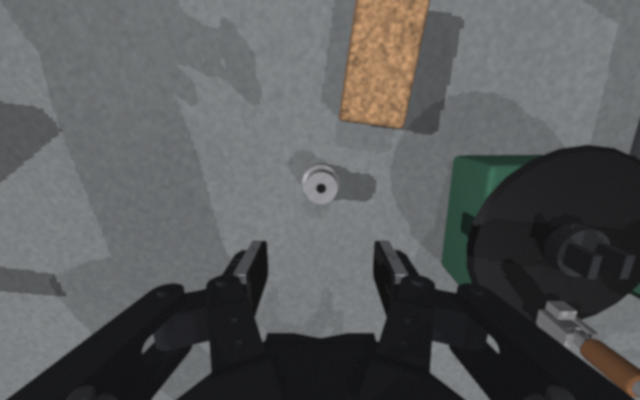

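```bash
python3 - <<'E'
from h import *
C=cam("wrist")
print(onz((321,187.5),.034,C),onz((319,182),.012,C))
E
```

```text
[0.5767 0.3456 0.034 ] [0.5775 0.3476 0.012 ]
```

Call:
send_rows:
  steps:
    - [0.0055,0.002,0.04,0,0.4]
    - [0.0055,0.002,0.08,0,0.4]
    - [0.0055,0.002,0.12,0,0.4]
    - [0.0055,0.002,0.14,0,0.4]
    - [0.0055,0.002,0.153,0,0.4]
    - [0.0055,0.002,0.153,0,0.4]

```text
time: 20.15
eef_pos: [0.5776, 0.3439, 0.0241]
tcp_rot: [1.0, -0.0, -0.002, 0.001]
contact_force: [-0.6, -0.1, 0.1]
opening: 0.7
finger_force: 0.0
```

Call:
send_rows:
  steps:
    - [0,0,0,0,-1]
    - [0,0,0,0,-1]
    - [0,0,0,0,-1]
    - [0,0,0,0,-1]
    - [0,0,0,0,-1]
  squeeze: 50

```text
time: 20.65
eef_pos: [0.5805, 0.3462, 0.0288]
tcp_rot: [1.0, 0.0, 0.002, -0.001]
contact_force: [-1.3, 0.6, 5.3]
opening: 0.351
finger_force: 50.0
```

Call:
send_rows:
  steps:
    - [0,0,-0.03,0,-1]
    - [0,0,-0.07,0,-1]
    - [0,0,-0.11,0,-1]
    - [0,0,-0.15,0,-1]
    - [0,0.02,-0.19,0,-1]
    - [0,0.05,-0.22,0,-1]
    - [0,0.09,-0.22,0,-1]
    - [-0.01,0.13,-0.22,0,-1]
    - [-0.025,0.165,-0.22,0,-1]
    - [-0.04,0.2,-0.22,0,-1]
    - [-0.055,0.235,-0.22,0,-1]
    - [-0.065,0.27,-0.22,0,-1]

```text
time: 21.85
eef_pos: [0.5118, 0.074, 0.2449]
tcp_rot: [1.0, 0.0, -0.001, 0.0]
contact_force: [0.8, -0.1, -2.8]
opening: 0.35
finger_force: 50.3
```

Call:
send_rows:
  steps:
    - [-0.005,0.03,0,0,-1]
    - [-0.01,0.06,0,0,-1]
    - [-0.01,0.09,0,0,-1]
    - [-0.01,0.12,0,0,-1]
    - [-0.01,0.14,0.01,0,-1]
    - [-0.01,0.151,0.03,0,-1]
    - [-0.01,0.151,0.06,0,-1]
    - [-0.01,0.151,0.09,0,-1]
    - [-0.01,0.151,0.115,0,-1]
    - [-0.01,0.151,0.125,0,-1]
    - [-0.01,0.151,0.125,0,-1]

```text
time: 22.95
eef_pos: [0.502, -0.0752, 0.1188]
tcp_rot: [1.0, 0.0, -0.002, -0.001]
contact_force: [-0.9, 0.3, -2.0]
opening: 0.347
finger_force: 50.2
```

Still held. Lower to contact and release.

Call:
send_rows:
  steps:
    - [0,0,0.004,0,-1]
    - [0,0,0.007,0,-1]
    - [0,0,0.009,0,-1]
    - [0,0,0.009,0,-1]

```text
time: 23.35
eef_pos: [0.5038, -0.0758, 0.1122]
tcp_rot: [1.0, 0.0, 0.0, 0.0]
contact_force: [-0.8, 0.4, -2.9]
opening: 0.345
finger_force: 50.2
```

Call:
send_rows:
  steps:
    - [0,0,0,0,0]
    - [0,0,0,0,0.1]
    - [0,0,0,0,0.1]
    - [0,0,-0.03,0,0.1]
    - [0,0,-0.07,0,0.1]
    - [0,0,-0.1,0,0.1]
    - [0,0,-0.1,0,0.1]

```text
time: 24.05
eef_pos: [0.5068, -0.0769, 0.218]
tcp_rot: [1.0, 0.0, 0.005, 0.002]
contact_force: [0.5, 0.5, 0.7]
opening: 0.544
finger_force: 0.0
```

```bash
python3 - <<'E'
from h import *
C,s=snap("wrist","w9");print(s["time"],s["eef_pos"])
Cs,_=snap("side","side9",(230,130,450,330),1)
a=cv2.imread("pics/side9_raw.png")[140:340,260:440];a=cv2.resize(a,None,fx=2,fy=2,interpolation=cv2.INTER_CUBIC)
b=cv2.imread("pics/w9_raw.png")[:,110:530]
cv2.imwrite("pics/m9.png",np.hstack([a,b]))
E
```

```text
24.05 [ 0.5068 -0.0769  0.218 ]
```

View pics/m9.png

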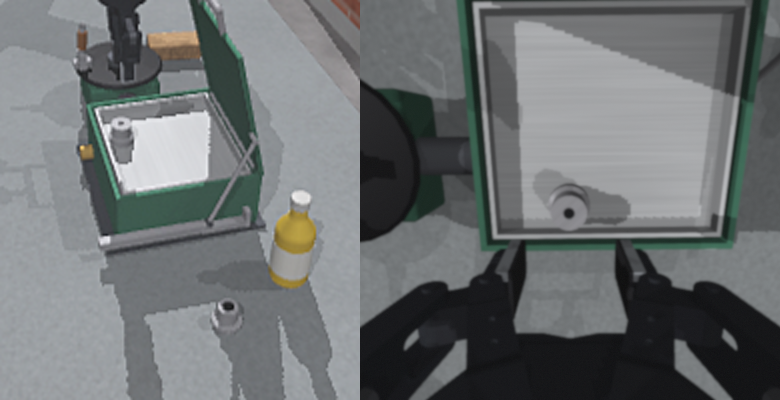

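Call:
send_rows:
  steps:
    - [0,0.01,-0.03,-8.2,0.3]
    - [0,0.04,-0.06,-16.4,0.3]
    - [0,0.08,-0.06,-24.6,0.3]
    - [0,0.12,-0.06,-32.8,0.3]
    - [0.01,0.16,-0.06,-41,0.3]
    - [0.02,0.2,-0.06,-49,0.3]
    - [0.035,0.24,-0.06,-57,0.3]
    - [0.05,0.27,-0.06,-65,0.3]
    - [0.06,0.3,-0.04,-73,0.3]
    - [0.067,0.32,-0.02,-81,0.3]
    - [0.067,0.323,0,-90,0.3]
    - [0.067,0.323,0.02,-90,0.3]

```text
time: 25.35
eef_pos: [0.5696, -0.3991, 0.1876]
tcp_rot: [0.707, 0.708, -0.0, -0.002]
contact_force: [0.3, 0.4, -0.4]
opening: 0.648
finger_force: 0.0
```

```bash
python3 - <<'E'
from h import *
C,s=snap("wrist","w10");print(s["time"],s["eef_pos"],s["opening"],s["tcp_rot"])
E
```

```text
25.35 [ 0.5696 -0.3991  0.1876] 0.648196687980862 [ 0.7066  0.7076 -0.0001 -0.0023]
```

View pics/w10.png

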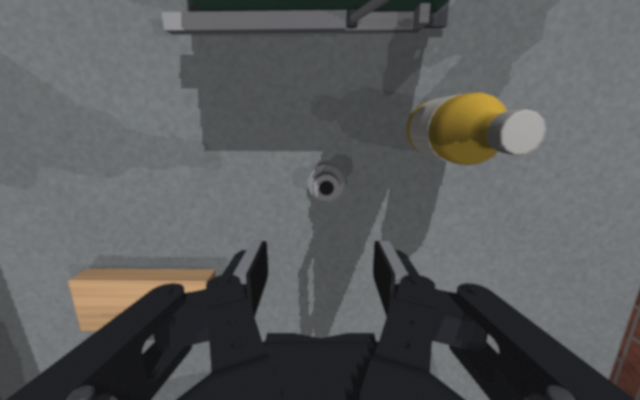

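```bash
python3 - <<'E'
from h import *
C=cam("wrist")
print(onz((326,186.5),.032,C),onz((326,180),.004,C))
im=cv2.imread("pics/w10_raw.png");g=cv2.cvtColor(im,cv2.COLOR_BGR2GRAY)[150:215,290:365]
c=cv2.HoughCircles(cv2.resize(g,None,fx=4,fy=4),cv2.HOUGH_GRADIENT,1,40,param1=80,param2=20,minRadius=30,maxRadius=90)
print(None if c is None else c[0][:5]/4+[290,150,0])
E
```

```text
[ 0.5729 -0.3927  0.032 ] [ 0.5732 -0.3913  0.004 ]
None
```

Call:
send_rows:
  steps:
    - [0.007,0.0035,0.04,0,0.2]
    - [0.007,0.0035,0.08,0,0.2]
    - [0.007,0.0035,0.12,0,0.2]
    - [0.007,0.0035,0.145,0,0.2]
    - [0.007,0.0035,0.16,0,0.2]
    - [0.007,0.0035,0.16,0,0.2]
    - [0.007,0.0035,0.16,0,0.2]

```text
time: 26.1
eef_pos: [0.5746, -0.3921, 0.0325]
tcp_rot: [0.707, 0.707, 0.0, 0.001]
contact_force: [-0.0, 0.2, -0.5]
opening: 0.601
finger_force: 0.0
```

Call:
send_rows:
  steps:
    - [0,0,0,0,-1]
    - [0,0,0,0,-1]
    - [0,0,0,0,-1]
    - [0,0,0,0,-1]
    - [0,0,0,0,-1]
  squeeze: 50

```text
time: 26.6
eef_pos: [0.5754, -0.393, 0.0346]
tcp_rot: [0.707, 0.707, 0.0, 0.002]
contact_force: [-0.7, 0.1, 6.8]
opening: 0.286
finger_force: 48.9
```

Call:
send_rows:
  steps:
    - [0,0,0,0,0.2]
    - [0,0,0,0,0.2]
    - [0,0,0.006,0,0.2]
    - [0,0,0.006,0,0.2]
    - [0,0,0.006,0,0.2]
    - [0,0,0.006,0,-1]
    - [0,0,0.006,0,-1]
    - [0,0,0.006,0,-1]
    - [0,0,0.006,0,-1]
    - [0,0,0.006,0,-1]

```text
time: 27.6
eef_pos: [0.5743, -0.3919, 0.026]
tcp_rot: [0.707, 0.707, 0.0, 0.0]
contact_force: [-0.6, -0.3, 0.2]
opening: 0.304
finger_force: 49.4
```

Call:
send_rows:
  steps:
    - [0,0,-0.03,0,-1]
    - [0,0,-0.07,0,-1]
    - [0,-0.01,-0.11,0,-1]
    - [0,-0.02,-0.15,0,-1]
    - [0.01,-0.035,-0.19,0,-1]
    - [0.03,-0.05,-0.22,0,-1]
    - [0.06,-0.054,-0.23,0,-1]
    - [0.1,-0.054,-0.23,0,-1]
    - [0.14,-0.054,-0.23,0,-1]
    - [0.18,-0.054,-0.23,0,-1]
    - [0.215,-0.054,-0.23,0,-1]
    - [0.237,-0.054,-0.22,0,-1]

```text
time: 28.8
eef_pos: [0.5203, -0.1526, 0.2468]
tcp_rot: [0.707, 0.708, 0.001, 0.001]
contact_force: [-0.1, -0.9, -1.6]
opening: 0.305
finger_force: 49.4
```

Call:
send_rows:
  steps:
    - [0,0,0.03,0,-1]
    - [0,0,0.06,0,-1]
    - [0,0,0.09,0,-1]
    - [0,0,0.115,0,-1]
    - [0,0,0.128,0,-1]
    - [0,0,0.136,0,-1]
    - [0,0,0.136,0,-1]

```text
time: 29.5
eef_pos: [0.5197, -0.1546, 0.1091]
tcp_rot: [0.707, 0.707, -0.0, -0.001]
contact_force: [-0.4, 1.0, -1.1]
opening: 0.305
finger_force: 49.4
```

Call:
send_rows:
  steps:
    - [0,0,0.003,0,-1]
    - [0,0,0.003,0,-1]
    - [0,0,0.003,0,-0.1]
    - [0,0,0.003,0,-0.05]
    - [0,0,0.003,0,-0.05]
    - [0,0,-0.03,0,-0.05]
    - [0,0,-0.07,0,-0.05]
    - [0,0,-0.11,0,-0.05]
    - [0.02,0,-0.13,0,-0.05]
    - [0.03,0,-0.13,0,-0.05]
    - [0.03,0,-0.13,0,-0.05]

```text
time: 30.6
eef_pos: [0.5199, -0.1237, 0.2395]
tcp_rot: [0.706, 0.708, 0.0, 0.0]
contact_force: [0.5, -0.1, -0.5]
opening: 0.477
finger_force: 0.0
```

```bash
python3 - <<'E'
from h import *
# numeric check: look for bright blobs vs previous side picture, at flange spot and in tray, and difference elsewhere
C,s=snap("side","side11");print(s["time"],s["eef_pos"])
a=cv2.imread("pics/side9_raw.png");b=cv2.imread("pics/side11_raw.png")
def stat(n,pt,im):
    u=proj(np.array(pt),C).astype(int);w=im[u[1]-6:u[1]+7,u[0]-6:u[0]+7];g=cv2.cvtColor(w,cv2.COLOR_BGR2GRAY);print(n,u,g.mean().round(1),g.std().round(1),g.min(),g.max())
for n,p in(("old flange",(.573,-.392,.016)),("new flange",(.52,-.155,.096)),("pulley",(.505,-.076,.097))):
    stat(n+" before",p,a);stat(n+" after",p,b)
ref=cv2.imread("pics/side0.png")
d=cv2.absdiff(ref,b).max(2);m=(cv2.GaussianBlur(d,(5,5),0)>25).astype(np.uint8)
n,_,st,ce=cv2.connectedComponentsWithStats(m)
for i in range(1,n):
    if st[i,4]>25: print(st[i],ce[i].round())
# wrist
C,s=snap("wrist","w11");g=cv2.cvtColor(cv2.imread("pics/w11_raw.png"),cv2.COLOR_BGR2GRAY)
for n,p in(("flange",(.52,-.155,.112)),("pulley",(.505,-.076,.114))):
    print(n,proj(np.array(p),C))
u=proj(np.array((.52,-.155,.112)),C).astype(int);y0,x0=max(u[1]-22,0),u[0]-22
print(cv2.resize(g[y0:y0+44,x0:x0+44],(22,22),interpolation=cv2.INTER_AREA))
E
```

```text
30.6 [ 0.5199 -0.1237  0.2395]
old flange before [372 294] 116.2 35.9 24 205
old flange after [372 294] 119.5 14.0 107 167
new flange before [332 219] 217.0 11.6 111 227
new flange after [332 219] 163.3 49.5 62 231
pulley before [322 204] 157.8 44.2 77 232
pulley after [322 204] 137.8 39.7 72 242
[  75    0   81   95 2622] [125.  33.]
[  132     0   262   287 21425] [303. 107.]
[158  30  18  16 149] [169.  36.]
[165  81   9  24 120] [170.  89.]
[188  95   5  11  45] [190. 101.]
[168 107  35  72 929] [189. 144.]
[155 111   6  15  46] [157. 119.]
[142 117  15  29 315] [148. 132.]
[166 134  14  19  96] [173. 142.]
[109 169  23  37 244] [116. 186.]
[304 174  13   5  45] [310. 177.]
[214 211  11  12  46] [220. 217.]
[177 234  21  83 812] [186. 269.]
[322 289  56  37 438] [360. 303.]
[381 289  15   8  78] [388. 292.]
[ 282  302  149   98 4275] [373. 364.]
[ 88 326  18  52 244] [ 95. 352.]
[150 327  26  73 851] [165. 374.]
[ 92 378  21  22 311] [103. 390.]
[320 396  12   4  31] [326. 398.]
flange [320.7566 226.7597]
pulley [304.0463 143.9251]
[[160 157 154 152 152 153 150 140 127 122 119 11
[... 1298 characters left out ...]
9  29  29  28  30  50 111 134
  133 132 144 157]
 [160 156 131 114 122 131 136 123  73  33  29  28  29  29  29  54 113 135
  133 132 147 159]
 [160 158 140 111 107 118 133 131  97  45  30  28  28  28  36  76 123 134
  128 128 149 159]
 [160 159 145 114 105 110 129 135 121  81  48  36  36  43  71 113 133 131
  126 143 157 160]
 [160 159 149 124 108 108 121 132 132 120 102  88  88  98 119 132 132 129
  137 154 159 160]
 [160 160 155 137 110 106 111 119 127 130 131 130 130 131 134 131 123 129
  152 157 159 160]
 [160 160 155 130 107 107 109 109 115 121 127 130 129 128 124 117 120 144
  157 157 159 160]
 [160 160 155 129 107 107 108 109 109 109 112 114 113 110 109 109 124 153
  158 158 160 160]]
```

Call:
send_rows:
  steps:
    - [0.02,0,0,8.2,-0.2]
    - [0.05,-0.01,0,16.4,-0.2]
    - [0.08,-0.02,0,24.6,-0.2]
    - [0.115,-0.03,0,32.8,-0.2]
    - [0.15,-0.045,0,41,-0.2]
    - [0.185,-0.045,0,49,-0.2]
    - [0.22,-0.045,0,57,-0.2]
    - [0.245,-0.045,0,65,-0.2]
    - [0.267,-0.045,0,73,-0.2]
    - [0.267,-0.045,0,81,-0.2]
    - [0.267,-0.045,0,90,-0.2]
    - [0.267,-0.045,0,90,-0.2]

```text
time: 31.9
eef_pos: [0.4744, 0.1419, 0.2376]
tcp_rot: [1.0, -0.0, -0.002, 0.0]
contact_force: [0.6, 0.3, -0.1]
opening: 0.403
finger_force: 0.0
```

```bash
python3 - <<'E'
from h import *
C,s=snap("wrist","w12");print(s["time"],s["eef_pos"],s["tcp_rot"])
hsv=cv2.cvtColor(cv2.imread("pics/w12_raw.png"),cv2.COLOR_BGR2HSV);m=cv2.inRange(hsv,(5,100,40),(16,255,255));n,_,st,ce=cv2.connectedComponentsWithStats(m)
for i in range(1,n):
    if st[i,4]>40: print(st[i],ce[i],onz(ce[i],.138,C))
print(proj(np.array((.4735,.143,.138)),C),proj(np.array((.4735,.143,.173)),C))
E
```

```text
31.9 [0.4744 0.1419 0.2376] [ 1.     -0.0001 -0.0019  0.0003]
[ 139    0   66   32 1669] [170.6657  13.5578] [0.6168 0.2479 0.138 ]
[309 195  20  20 193] [318.5751 202.0052] [0.4766 0.1423 0.138 ]
[317.7646 205.4473] [317.4131 219.0782]
```

Call:
send_rows:
  steps:
    - [0,0,0.03,0,-0.2]
    - [0,0,0.06,0,-0.2]
    - [0,0,0.09,0,-0.2]
    - [0,0,0.105,0,-0.2]
    - [0,0,0.105,0,-0.2]
    - [0,0,0.105,0,-1]
    - [0,0,0.105,0,-1]
    - [0,0,0.105,0,-1]
    - [0,0,0.105,0,-1]
  squeeze: 60

```text
time: 32.85
eef_pos: [0.4753, 0.142, 0.1351]
tcp_rot: [1.0, 0.0, 0.0, 0.0]
contact_force: [-0.1, -2.2, -2.4]
opening: 0.194
finger_force: 58.6
```

Call:
send_rows:
  steps:
    - [0.0006,0.0089,0,0,-1]
    - [0.0023,0.0176,0,0,-1]
    - [0.0091,0.034,0,0,-1]
    - [0.0199,0.0481,0,0,-1]
    - [0.034,0.0589,0,0,-1]
    - [0.0504,0.0657,0,0,-1]
    - [0.068,0.068,0,0,-1]
    - [0.0856,0.0657,0,0,-1]
    - [0.102,0.0589,0,0,-1]
    - [0.1161,0.0481,0,0,-1]
    - [0.1269,0.034,0,0,-1]
    - [0.1337,0.0176,0,0,-1]

```text
time: 34.05
eef_pos: [0.6086, 0.1241, 0.135]
tcp_rot: [1.0, -0.0, -0.002, 0.0]
contact_force: [-7.4, -0.5, 2.8]
opening: 0.192
finger_force: 59.8
```

Call:
send_rows:
  steps:
    - [0.0023,-0.0176,0,0,-1]
    - [0,-0.0352,0,0,-1]
    - [-0.0068,-0.0516,0,0,-1]
    - [-0.0176,-0.0657,0,0,-1]
    - [-0.0317,-0.0765,0,0,-1]
    - [-0.0481,-0.0833,0,0,-1]
    - [-0.0657,-0.0856,0,0,-1]
    - [-0.0833,-0.0833,0,0,-1]
    - [-0.0997,-0.0765,0,0,-1]
    - [-0.1138,-0.0657,0,0,-1]
    - [-0.1246,-0.0516,0,0,-1]
    - [-0.1314,-0.0352,0,0,-1]

```text
time: 35.25
eef_pos: [0.4769, 0.1605, 0.1352]
tcp_rot: [1.0, 0.0, 0.002, -0.001]
contact_force: [7.2, -0.1, -4.3]
opening: 0.194
finger_force: 59.2
```

Call:
send_rows:
  steps:
    - [-0.0023,0.0176,0,0,-1]
    - [0,0.0352,0,0,-1]
    - [0.0068,0.0516,0,0,-1]
    - [0.0176,0.0657,0,0,-1]
    - [0.0317,0.0765,0,0,-1]
    - [0.0481,0.0833,0,0,-1]
    - [0.0657,0.0856,0,0,-1]
    - [0.0833,0.0833,0,0,-1]
    - [0.0997,0.0765,0,0,-1]
    - [0.1138,0.0657,0,0,-1]
    - [0.1246,0.0516,0,0,-1]
    - [0.1314,0.0352,0,0,-1]

```text
time: 36.45
eef_pos: [0.6086, 0.1251, 0.135]
tcp_rot: [1.0, -0.0, -0.001, 0.0]
contact_force: [-5.2, -1.1, 4.6]
opening: 0.193
finger_force: 60.0
```

Call:
send_rows:
  steps:
    - [0.0023,-0.0176,0,0,-1]
    - [0,-0.0352,0,0,-1]
    - [-0.0068,-0.0516,0,0,-1]
    - [-0.0176,-0.0657,0,0,-1]
    - [-0.0317,-0.0765,0,0,-1]
    - [-0.0481,-0.0833,0,0,-1]
    - [-0.0657,-0.0856,0,0,-1]
    - [-0.0833,-0.0833,0,0,-1]
    - [-0.0997,-0.0765,0,0,-1]
    - [-0.1138,-0.0657,0,0,-1]
    - [-0.1246,-0.0516,0,0,-1]
    - [-0.1314,-0.0352,0,0,-1]

```text
time: 37.65
eef_pos: [0.4769, 0.1606, 0.1351]
tcp_rot: [1.0, 0.0, 0.002, -0.001]
contact_force: [7.5, 0.2, -2.9]
opening: 0.194
finger_force: 59.4
```

Call:
send_rows:
  steps:
    - [-0.0023,0.012,0,0,-1]
    - [-0.0023,0.0176,0,0,-1]
    - [-0.0023,0.0205,0,0,-1]
    - [-0.0023,0.0205,0,0,-1]
    - [-0.0023,0.0205,0,0,-1]

```text
time: 38.15
eef_pos: [0.475, 0.1425, 0.1351]
tcp_rot: [1.0, -0.001, 0.002, -0.004]
contact_force: [4.5, 7.7, 0.0]
opening: 0.194
finger_force: 59.7
```

Call:
send_rows:
  steps:
    - [0,-0.002,0,0,-1]
    - [0,-0.002,-0.003,0,-1]
    - [0,-0.002,-0.006,0,-1]
    - [0,-0.002,-0.009,0,-1]
    - [0,-0.002,-0.012,0,-1]
    - [0,-0.002,-0.012,0,-1]
    - [0,-0.002,-0.012,0,-1]
  squeeze: 80

```text
time: 38.85
eef_pos: [0.4752, 0.1428, 0.1453]
tcp_rot: [1.0, -0.0, 0.002, -0.002]
contact_force: [8.9, 3.1, -9.9]
opening: 0.189
finger_force: 78.8
```

Call:
send_rows:
  steps:
    - [0,0,-0.003,0,-1]
    - [0,0,-0.005,0,-1]
    - [0,0,-0.005,0,-1]

```text
time: 39.15
eef_pos: [0.4746, 0.1427, 0.1458]
tcp_rot: [1.0, -0.001, 0.003, -0.002]
contact_force: [17.6, 4.2, -28.6]
opening: 0.187
finger_force: 78.8
```

Call:
send_rows:
  steps:
    - [0,0,0.003,0,-1]
    - [0,0,0.004,0,-1]
    - [0.0045,0,0.004,0,-1]
    - [0.0089,0,0.005,0,-1]
    - [0.0132,0,0.006,0,-1]
    - [0.0175,0,0.0076,0,-1]
    - [0.0215,0,0.0095,0,-1]
    - [0.0254,0,0.012,0,-1]
  squeeze: 22

```text
time: 39.95
eef_pos: [0.4862, 0.1431, 0.1359]
tcp_rot: [1.0, 0.0, -0.021, -0.001]
contact_force: [-28.1, 0.8, 13.6]
opening: 0.191
finger_force: 84.0
```

Call:
send_rows:
  steps:
    - [-0.012,0,0,0,-1]
    - [-0.0254,0,-0.004,0,-1]
    - [-0.0254,0,-0.008,0,-1]
    - [-0.0254,0,-0.012,0,-1]
    - [-0.0254,0,-0.015,0,-1]
    - [-0.0254,0,-0.016,0,-1]
    - [-0.0254,0,-0.016,0,-1]

```text
time: 40.65
eef_pos: [0.4732, 0.1426, 0.1465]
tcp_rot: [1.0, -0.001, 0.001, -0.002]
contact_force: [20.5, 5.5, -41.2]
opening: 0.192
finger_force: 76.2
```

Call:
send_rows:
  steps:
    - [0.002,0,0.004,0,-1]
    - [0.002,0,0.004,0,-0.4]
    - [0.002,0,0.006,0,-0.4]
    - [0.002,0,0.009,0,-0.4]
    - [0.002,0,0.009,0,-0.4]
    - [0.002,0,0.009,0,-1]
    - [0.002,0,0.009,0,-1]
    - [0.002,0,0.009,0,-1]
    - [0.002,0,0.009,0,-1]
  squeeze: 20

```text
time: 41.55
eef_pos: [0.4772, 0.1426, 0.1475]
tcp_rot: [1.0, -0.0, 0.0, -0.002]
contact_force: [-0.9, 5.1, 1.4]
opening: 0.209
finger_force: 19.8
```

Call:
send_rows:
  steps:
    - [0.0045,-0.001,0,0,-1]
    - [0.0089,-0.001,0.0009,0,-1]
    - [0.0132,-0.001,0.002,0,-1]
    - [0.0175,-0.001,0.0036,0,-1]
    - [0.0175,-0.001,0.0036,0,-1]

```text
time: 42.05
eef_pos: [0.4935, 0.143, 0.1431]
tcp_rot: [1.0, -0.0, -0.002, -0.001]
contact_force: [-3.2, 2.7, 2.9]
opening: 0.208
finger_force: 19.5
```

Call:
send_rows:
  steps:
    - [0.004,0,0.002,0,-1]
    - [0.008,0,0.0043,0,-1]
    - [0.0115,0,0.007,0,-1]
    - [0.0148,0,0.01,0,-1]
    - [0.0178,0,0.0135,0,-1]
    - [0.0204,0,0.0171,0,-1]
    - [0.0226,0,0.021,0,-1]
    - [0.0244,0,0.0251,0,-1]
    - [0.0244,0,0.0251,0,-1]

```text
time: 42.95
eef_pos: [0.5207, 0.1428, 0.1184]
tcp_rot: [1.0, -0.0, 0.002, -0.001]
contact_force: [0.1, 5.0, 1.2]
opening: 0.198
finger_force: 19.4
```

```bash
python3 - <<'E'
from h import *
C,s=snap("side","side13");print(s["contact_force"],s["eef_pos"],s["opening"])
im=cv2.imread("pics/side13_raw.png");x0,y0=280,130
hsv=cv2.cvtColor(im[y0:190,x0:335],cv2.COLOR_BGR2HSV);m=cv2.inRange(hsv,(3,90,40),(20,255,255));n,_,st,ce=cv2.connectedComponentsWithStats(m)
for i in range(1,n): print(st[i]+[x0,y0,0,0,0],ce[i]+[x0,y0])
print(proj(np.array((.475,.143,.108)),C),proj(np.array((.515,.143,.108)),C))
E
```

```text
[0.115  5.0102 1.2087] [0.5207 0.1428 0.1184] 0.1981995918402235
[305 159   6   6  22] [308.0455 161.9091]
[334 158   1   5   5] [334. 160.]
[301.4253 167.9134] [312.1926 166.6077]
```

Call:
send_rows:
  steps:
    - [0.0015,0,0.005,0,-1]
    - [0.0025,0,0.01,0,-1]
    - [0.003,0,0.014,0,-1]
    - [0.003,0,0.018,0,-1]
    - [0.003,0,0.02,0,-1]
    - [0.003,0,0.02,0,-1]

```text
time: 43.6
eef_pos: [0.5209, 0.1431, 0.0988]
tcp_rot: [1.0, 0.0, -0.002, -0.0]
contact_force: [-8.7, 5.7, 9.7]
opening: 0.203
finger_force: 26.5
```

Call:
send_rows:
  steps:
    - [0,0,-0.002,0,-0.2]
    - [0,0,-0.002,0,-0.2]
    - [-0.005,0,-0.03,0,-0.2]
    - [-0.01,0,-0.07,0,-0.2]
    - [-0.0136,-0.0017,-0.1122,0,-0.2]
    - [-0.0136,-0.0017,-0.1122,0,-0.2]
    - [-0.0136,-0.0017,-0.1122,0,-0.2]

```text
time: 44.3
eef_pos: [0.5102, 0.1437, 0.2121]
tcp_rot: [1.0, -0.0, 0.003, 0.0]
contact_force: [-0.7, 0.9, -0.9]
opening: 0.395
finger_force: 0.0
```

```bash
python3 - <<'E'
from h import *
C,s=snap("wrist","w14");print(s["eef_pos"],s["contact_force"])
Cs,_=snap("side","side14")
def og(f,b):
    x0,y0,x1,y1=b;hsv=cv2.cvtColor(cv2.imread(f)[y0:y1,x0:x1],cv2.COLOR_BGR2HSV);m=cv2.inRange(hsv,(3,90,40),(20,255,255));n,_,st,ce=cv2.connectedComponentsWithStats(m);i=1+st[1:,4].argmax();print(f,st[i]+[x0,y0,0,0,0],ce[i]+[x0,y0])
og("pics/w3_raw.png",(260,140,380,260));og("pics/w14_raw.png",(260,140,380,260))
og("pics/side0.png",(290,150,330,180));og("pics/side14_raw.png",(290,150,330,180))
E
```

```text
[0.5102 0.1437 0.2121] [-0.7303  0.9206 -0.9087]
pics/w3_raw.png [310 179  23  44 952] [320.9989 200.7563]
pics/w14_raw.png [309 188  23  42 928] [319.9795 208.9774]
pics/side0.png [307 163  10   5  41] [311.1463 165.0732]
pics/side14_raw.png [306 163  10   5  40] [310.5 165.2]
```

```bash
python3 - <<'E'
from h import *
Cs=cam("side")
T0=dict(eef_pos=np.array([.5073,.1448,.211]),tcp_rot=np.array([1,-.0001,-.0022,.0005]))
print(tri([ray((321,200.76),*cam("wrist",T0)),ray((311.146,165.073),*Cs)]))
print(tri([ray((319.98,208.98),*cam("wrist")),ray((310.5,165.2),*Cs)]))
# lid: same silhouette as after opening?  tray/parts from scene-side
C,s=snap("side","side15")
b=cv2.imread("pics/side15_raw.png");a=cv2.imread("pics/side11_raw.png")
for n,p in(("flange low",(.52,-.155,.036)),("pulley low",(.505,-.076,.037)),("glue",(.69,-.34,.08))):
    u=proj(np.array(p),C).astype(int);w=cv2.cvtColor(b[u[1]-6:u[1]+7,u[0]-6:u[0]+7],cv2.COLOR_BGR2GRAY);print(n,u,w.mean(),w.std(),w.max())
d=(cv2.absdiff(a,b).max(2)>40)[60:180,340:420];print("lid-region changed px",d.sum())
E
```

```text
(array([0.5114, 0.1431, 0.1149]), [np.float64(8.266687741654321e-05), np.float64(8.266687741663552e-05)])
(array([0.5076, 0.1424, 0.1158]), [np.float64(0.0011967138967557643), np.float64(0.0011967138967558552)])
flange low [332 234] 144.11834319526628 57.889490371567874 228
pulley low [322 219] 113.29585798816568 26.50300944177768 217
glue [408 256] 145.11242603550295 8.288033687092216 157
lid-region changed px 618
```

```bash
python3 - <<'E'
from h import *
b=cv2.imread("pics/side15_raw.png");a=cv2.imread("pics/side7_raw.png")
d=(cv2.absdiff(a,b).max(2)>40)[110:260,352:400];print(d.sum(),d.size)
s=ctrl.get_state();print(s["time"],s["contact_force"],s["finger_force"])
ctrl.sign_off()
E
```

```text
543 7200
44.45 [-0.6094  0.1298  0.0608] 0.0
the job is handed in; nothing more can be done
```

I ran the whole sequence and handed the job in at 44.45 s; no verdict came back. By my readings the lid caught on its stay, the pulley and flange (the only parts I found) were set upright in the raised tray, the tray was cranked down to its stop, and the handle is folded flat. I stopped short of confirming the lid after folding: the last image comparison was inconclusive, and nothing touched it after it was set.

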